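Oil dipstick check on the turntable gear unit

ROBOT

A 6-joint arm with a two-finger parallel gripper is mounted at the origin on the work surface. World frame = base frame: x ahead of the robot, y to its left, z up, the work surface at z = 0. Lengths are in m, angles in rad, forces in N, time in s.
With the tool pointing down it reaches from about 0.275 to 0.85 m from the base axis. Payload 5.2 kg.
Tool frame: the origin (TCP) lies midway between the tips of the shut fingers; the grasp point (between the pads) lies 19 mm behind it; z points along the fingers, y is the line along which they close (so a half turn about z gives the same grasp; the last joint's range is limited). The gripper opens to 85 mm and grips with 20 to 120 N. Pads are 22 mm wide; open, the fingers measure 114 mm over their backs; the gripper's body (76 mm by 85 mm) begins 54 mm behind the grasp point. The pads swing forward as they close: fully open they stand 13 mm farther back than shut.
Start: joints at [-1.547, 0.259, 1.535, -0, 1.348, -0.203], TCP at [0.124, -0.536, 0.231] pointing down, gripper open.
Joint ranges: [-3.14, 3.14], [-0.91, 2.08], [0.19, 2.58], [-1.22, 4.36], [0.22, 2.71], [-3.12, 3.12]. Speed limits (rad/s): [2.57, 2.57, 3.14, 3.14, 3.14, 3.14].

INTERFACE

Orientations are given as a 3x3 rotation matrix whose columns are the frame's x, y, z axes.
In Python, from rig import status, imaging, ctrl gives the robot as it stands.
- The arm moves only by the tool drive_tool, never from a script. Its argument "rows" is a list of rows, each a list of 3 entries, a list of its own where there are three numbers: the shift along the tool's x, y, z in cm, then the turn about the tool's z in degrees, then the closure, from -1 (fully open) to 1 (shut). A call has 1 to 8 rows; each row shifts and turns the commanded pose from where the row before left it, along the tool's axes as they then stand; what a row does not reach is not made up. A row lasts 1/8 s, in which the tool goes at most 62.5 mm and 10.7 degrees, less where a joint would pass 70% of its speed; a pose out of reach is approached as far as the arm can. A call is refused whole if a number of a shift passes 6.25 or a number of a turn 10.7, either way. A call with a gripper value outside its range is refused whole. The fingers move at their own pace and stop on an object; "force" is the grip in N (left out, the last holds). Time passes only in rows, so rows that do not move let the fingers close. It gives the time, the measured TCP pose, the force, the opening and the grip force at its end, in the units of the state.
- status.observe(): the state, without advancing time (a new reading comes with each control period).
- imaging.capture(name): name is "side" or "top"; returns (picture, depth): 420x560x3 uint8, blue, green, red; 420x560 float32, m along the optical axis (not along the pixel's ray), 0 where there is no reading.
- imaging.camera_params(name): a dict with "mtx" (3x3 intrinsics, pixels), "pose" (4x4, takes a point from camera to world coordinates). Camera axes: x right, y down, z forward; pixel columns grow to the right and rows downward; lengths in m; the calibration is good to about 2 mm. A picture is of the moment at which its call begins. camera_params takes no time and is no camera call.
- ctrl.close_job(): hands the job in; it is judged then, once.
The state is a dict: "t": time; "q": joint angles; "qd": joint speeds; "effort": joint torques, N m; "ee_pos": TCP position; "eef_rot": TCP orientation; "wrist_force": force on the tool from outside, world axes, zero at the start; "wrist_torque": the same for the moment, N m; "gripper_width": opening from 0.0 (shut) to 1.0 (fully open); "gripper_force": force on a finger pad.
Only numpy, scipy, OpenCV 4.12 (cv2) and the standard library are available. Lean on these libraries where they do the work, as an engineer would, in place of code of your own. Each camera call takes 0.05 s, during which the arm holds its last target. There are 200 camera calls.

TASK

Check the oil of the gear unit on the welding table with its wiped dipstick, which lies beside it: take the dipstick by its black handle, put its tip into the slanting dipstick tube and slide it in without ramming until its collar stops on the mouth of the tube, then draw it right out. Finish holding it still in the gripper, level and with the marked side up for reading, at least 15 cm above the table and touching nothing else; do not put it down. Leave the screwdriver, wrench, oil bottle and tube offcut where they are.

Things in the scene. Friction and masses are not known exactly. Their poses are not given: they have to be found in the camera images.
- dipstick: Stiff steel oil dipstick, 183 mm long, 160 g, lying marked side up at the start. Origin: on the rod's axis at the stop face of the collar (side of the tip), 13 mm above the table. x: along the rod to the tip; z: out of the marked side; y across. Collar 26 mm in diameter, 6 mm thick; black handle behind it. Centre of mass 17 mm behind the origin.
- dipstick_tip (a point): End of the rod, on its axis, 105 mm from the dipstick's origin along its x. The rod is round, 8 mm in diameter, for 72 mm from the collar, then a blade 8 mm wide (y) and 5 mm thick (z) with two dark level lines on its z side; its last 5 mm is a nose 5 by 4 mm. Same axes as the dipstick.
- dipstick_grip (a point): Middle of the dipstick's black handle, on the rod's axis, 42 mm behind the dipstick's origin: a good place to hold it. The handle is 72 mm long (x), 24 mm wide (y), 26 mm high (z), with flat sides. Same axes as the dipstick.
- dip_tube: Fixed steel tube rising at 45 degrees from the gear unit's side. Origin: centre of its open mouth, 137 mm above the table. z: out of the mouth, outwards and up at 45 degrees (the dipstick goes in along -z); y level. Round bore 13 mm, flared to 17 mm in the last 8 mm; rim 23 mm outside, tube 80 mm long with free space behind it: the collar meets the rim before the tip meets anything.
- gear_unit: Fixed grey cast gear unit, foot 160 (x) by 230 (y) mm, housing 130 by 180, cover top 146 mm above the table, brass breather at (-30, 30) mm up to 168 mm, a 28 mm shaft out to y = 157 mm, 75 mm up. Origin: centre of the foot's underside. x: level, to the side where the dipstick tube rises (mouth 122 mm from the origin along x, y = 0); z up.
- screwdriver: Bystander: screwdriver with black handle, 200 mm long, lying on the table; must not be moved.
- wrench: Bystander: steel wrench, 180 mm long, lying on the table; must not be moved.
- oil_bottle: Bystander: standing grey oil bottle, 70 mm in diameter, 190 mm high; origin at its underside; must not be moved.
- tube_offcut: Bystander: piece of square steel tube 40 by 40 by 120 mm lying on the table; origin at its underside; must not be moved.
Mind the look-alikes: they are no part of the job. Leave any orange, pink or red look-alike of the dipstick alone.

How it is judged:
By the outcome, as a careful person would: the job done as asked, in the order asked, and still so for the second after the job is handed in, while the arm keeps its last pose, push and grip.
It also fails if it takes over 54 s, if anything falls off the work surface, if the arm or the gripper's body presses on something with over 40 N, if the wrist force passes 120 N, or if a joint passes its speed limit or range.

## Working session

There is one attempt and no reset: what is moved stays moved. The work goes in short steps, Python scripts to look and compute and a tool call to move; the robot and the scene stay as the last step left them, time stands still between calls to the robot, and variables do not carry over. Pictures are saved under pics/ and viewed, at most 13 in all, crops included, and the job is handed in when it is done.

Besides the shell and the picture viewer there is one more tool, called as name(argument=value, ...), one argument or row to a line, values as JSON. drive_tool: Moves the arm, as the interface text tells. Its arguments: {"type":"object","properties":{"rows":{"type":"array"},"force":{"type":"number"}},"required":["rows"]}

```bash
mkdir -p pics
python3 - <<'E'
from rig import status, imaging
import cv2,numpy as np
for n in("side","top"):
    p,d=imaging.capture(n);cv2.imwrite(f"pics/{n}0.png",p);np.save(f"{n}0.npy",d)
    c=imaging.camera_params(n);print(n,np.round(c["mtx"],1).tolist(),np.round(c["pose"],3).tolist())
print(status.observe())
E
```

```text
side [[467.9, 0.0, 281.5], [0.0, 467.9, 204.4], [0.0, 0.0, 1.0]] [[0.999, -0.041, 0.017, 0.497], [-0.039, -0.622, 0.782, -0.965], [-0.021, -0.782, -0.623, 0.874], [0.0, 0.0, 0.0, 1.0]]
top [[403.1, 0.0, 273.5], [0.0, 403.1, 204.5], [0.0, 0.0, 1.0]] [[0.008, -0.994, 0.109, 0.377], [-1.0, -0.007, 0.01, 0.004], [-0.009, -0.11, -0.994, 1.325], [0.0, 0.0, 0.0, 1.0]]
{'t': 0.1, 'q': array([-1.54681353e+00,  2.59296800e-01,  1.53598244e+00,  1.61062774e-05,
        1.34800750e+00, -2.02746317e-01]), 'qd': array([-1.33160547e-03, -2.29713385e-03, -3.06615829e-03,  1.51100982e-03,
       -4.15157396e-04, -6.67288650e-05]), 'effort': array([ 3.13495293e-03, -4.46967387e+01, -2.91248041e+01, -1.15414659e-04,
        6.20896026e-03, -2.47194947e-06]), 'ee_pos': array([ 0.12368081, -0.53542189,  0.23053994]), 'eef_rot': array([[ 9.74407682e-01,  2.24788054e-01, -2.49213482e-05],
       [ 2.24787773e-01, -9.74406274e-01,  1.69397637e-03],
       [ 3.56502135e-04, -1.65622561e-03, -9.99998565e-01]]), 'wrist_force': array([-0.93786423,  0.15513264,  0.07634096]), 'wrist_torque': array([-0.01543502, -0.00386562,  0.01356717]), 'gripper_force': 0.0, 'gripper_width': 0.9940078751116198}
```

View pics/side0.png

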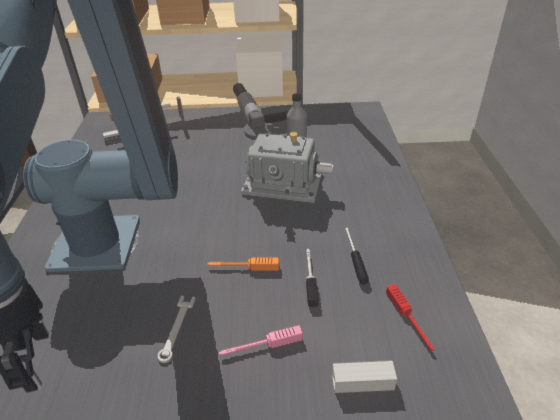

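View pics/top0.png

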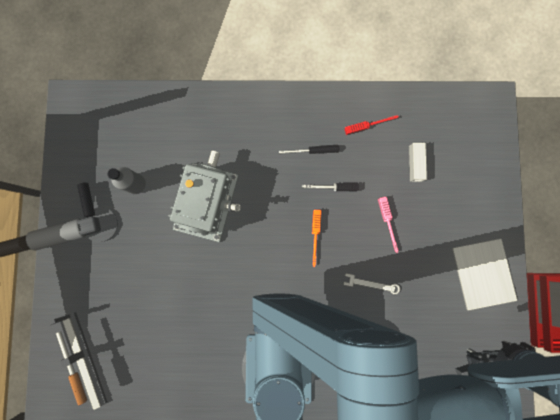

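The side view shows two black-handled things, around (312,278) and (358,257). In the top view they are at (330,187), about 181 mm long, and (310,150), about 200 mm long. So the first looks like the dipstick. The tube mouth is near (235,208) in the top view and (275,172) in the side view. I'll zoom in on both.

Run:
```python
import cv2,numpy as np
a=cv2.imread("pics/top0.png")[140:250,165:365];b=cv2.imread("pics/side0.png")[120:310,235:375]
A=cv2.resize(a,None,fx=4,fy=4,interpolation=cv2.INTER_CUBIC)
B=cv2.resize(b,None,fx=4,fy=4,interpolation=cv2.INTER_CUBIC)
cv2.imwrite("pics/topz.png",A);cv2.imwrite("pics/sidez.png",B[:600]);
```

```text
(no output)
```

View pics/topz.png

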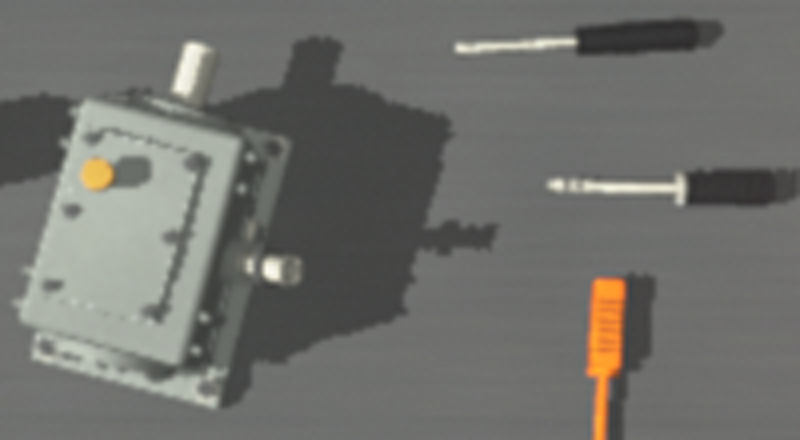

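View pics/sidez.png

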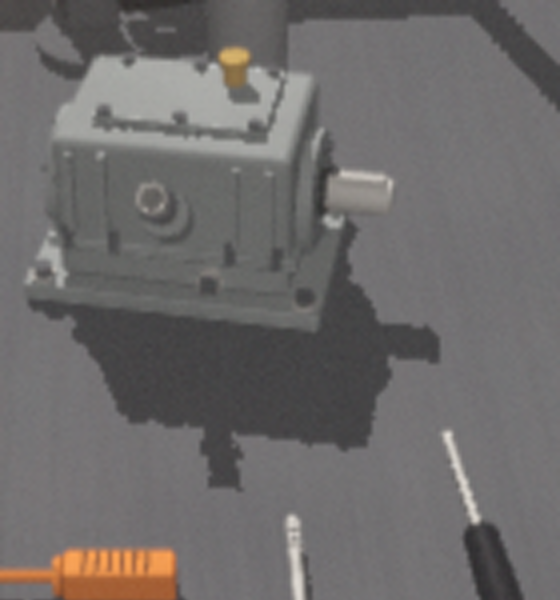

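The zoom confirms it. The object at top-view (302..359,187) has a collar at (335,187) and two lines on its blade, so it is the dipstick and the other is the screwdriver. The tube mouth is at top-view (238,207) and side-view (273,170). Next I'll measure both.

```bash
cat > h.py <<'E'
import numpy as np,cv2
from rig import imaging
C={n:imaging.camera_params(n) for n in("side","top")}
def ray(n,u,v):
    c=C[n];d=np.linalg.inv(c["mtx"])@[u,v,1];P=np.array(c["pose"]);return P[:3,3],P[:3,:3]@d
def onz(n,u,v,z):
    o,d=ray(n,u,v);return o+d*(z-o[2])/d[2]
def tri(a,b):
    o1,d1=ray("top",*a);o2,d2=ray("side",*b)
    s=np.linalg.lstsq(np.c_[d1,-d2],o2-o1,rcond=None)[0]
    p,q=o1+s[0]*d1,o2+s[1]*d2;return (p+q)/2,np.linalg.norm(p-q)
def proj(n,X):
    c=C[n];P=np.linalg.inv(np.array(c["pose"]));x=c["mtx"]@(P[:3,:3]@X+P[:3,3]);return x[:2]/x[2]
E
python3 - <<'E'
from h import *
np.set_printoptions(precision=4,suppress=True)
T=cv2.imread("pics/top0.png");S=cv2.imread("pics/side0.png")
z=lambda x,y:(x/4-.375+165,y/4-.375+140)
zs=lambda x,y:(x/4-.375+235,y/4-.375+120)
print("tip t/s",onz("top",*z(548,185),.013),onz("side",*zs(291,515),.013))
print("collar",onz("top",*z(681,189),.016))
# black handle (top): dark in box
def dark(im,x0,x1,y0,y1,th):
    m=(im[y0:y1,x0:x1].max(2)<th).astype(np.uint8)
    k,l,s,c=cv2.connectedComponentsWithStats(m);i=1+s[1:,4].argmax();return (s[i],c[i]+[x0,y0])
s,c=dark(T,330,366,178,198,50);print("handle top",s,c,onz("top",*c,.02))
s,c=dark(S,295,325,262,312,50);print("handle side",s,c,onz("side",*c,.018))
m=tri(z(290,269),zs(153,199));print("mouth tri",m,onz("side",*zs(153,199),.137),onz("top",*z(290,269),.137))
b=tri(z(96,174),zs(234,54));print("breather",b)
v=m[0][:2]-b[0][:2];print("yaw x",np.degrees(np.arctan2(v[1],v[0])-np.arctan2(-30,152)),np.linalg.norm(v))
e=onz("top",*z(185,362),.146)-onz("top",*z(245,135),.146);print("edge yaw",np.degrees(np.arctan2(e[1],e[0]))+90-180+0,e)
E
```

```text
tip t/s [ 0.5839 -0.0748  0.013 ] [ 0.5815 -0.0734  0.013 ]
collar [ 0.5808 -0.1835  0.016 ]Traceback (most recent call last):
  File "<stdin>", line 12, in <module>
  File "<stdin>", line 11, in dark
ValueError: attempt to get argmax of an empty sequence
```

Run:
```python
from h import *
np.set_printoptions(precision=4,suppress=True)
T=cv2.imread("pics/top0.png");S=cv2.imread("pics/side0.png")
z=lambda x,y:(x/4-.375+165,y/4-.375+140)
zs=lambda x,y:(x/4-.375+235,y/4-.375+120)
print(T[187,330:366].max(1),S[270:312,312].max(1))
m=tri(z(290,269),zs(153,199));print("mouth tri",m,onz("side",*zs(153,199),.137),onz("top",*z(290,269),.137))
b=tri(z(96,174),zs(234,54));print("breather",b)
v=m[0][:2]-b[0][:2];print("yaw x",np.degrees(np.arctan2(v[1],v[0])-np.arctan2(-30,152)),np.linalg.norm(v))
e=onz("top",*z(185,362),.146)-onz("top",*z(245,135),.146);print("edge yaw+90",np.degrees(np.arctan2(e[1],e[0]))+90,e)
```

```text
[222 222 220 218 222 218 144  71  53  56  58  57  57  59  58  58  57  57
  58  58  59  55  55  57  57  57  58  57  60  70  73  73  72  72  83 109] [ 85  87  93  96 108 140 178 137  74  58  60  59  59  63  61  61  60  62
  62  63  64  61  57  66  64  63  65  59  64  63  55  52  51  51  51  51
  55  66  72  76  74  72]
mouth tri (array([0.4998, 0.1239, 0.1347]), np.float64(0.001181053256989307)) [0.4992 0.1204 0.137 ] [0.5002 0.1238 0.137 ]
breather (array([0.565 , 0.263 , 0.1681]), np.float64(0.0009650265844552754))
yaw x -103.92804627373282 0.15358300635564326
edge yaw+90 256.52225813056424 [-0.1687  0.0404  0.    ]
```

```bash
cat > plan.py <<'E'
import sys,numpy as np
from rig import status
from scipy.spatial.transform import Rotation as R
# plan.py x y z yaw(deg of tool x) n
x,y,z,yaw,n=map(float,sys.argv[1:]);n=int(n)
s=status.observe();r=np.array(s["eef_rot"]);p=np.array(s["ee_pos"])
y0=np.degrees(np.arctan2(r[1,0],r[0,0]));dy=(yaw-y0+180)%360-180
step=(np.array([x,y,z])-p)/n*100
print("pos",p.round(4),"yaw",y0.round(2),"t",s["t"],"F",np.round(s["wrist_force"],1),"w",round(s["gripper_width"],3),round(s["gripper_force"],1))
for i in range(n):
    a=np.radians(y0+dy*i/n);X=np.array([np.cos(a),np.sin(a),0]);Y=np.array([X[1],-X[0],0])
    print([[round(float(v),2) for v in (step@X,step@Y,-step[2])],round(-dy/n,2)])
E
python3 plan.py .580 -.2225 .12 89 14
```

```text
pos [ 0.1237 -0.5354  0.2305] yaw 12.99 t 0.1 F [-0.9  0.2  0.1] w 0.994 0.0
[[3.68, -1.45, 0.79], np.float64(-5.43)]
[[3.8, -1.09, 0.79], np.float64(-5.43)]
[[3.88, -0.73, 0.79], np.float64(-5.43)]
[[3.94, -0.36, 0.79], np.float64(-5.43)]
[[3.95, 0.02, 0.79], np.float64(-5.43)]
[[3.93, 0.39, 0.79], np.float64(-5.43)]
[[3.88, 0.76, 0.79], np.float64(-5.43)]
[[3.79, 1.13, 0.79], np.float64(-5.43)]
[[3.66, 1.48, 0.79], np.float64(-5.43)]
[[3.51, 1.82, 0.79], np.float64(-5.43)]
[[3.32, 2.14, 0.79], np.float64(-5.43)]
[[3.1, 2.45, 0.79], np.float64(-5.43)]
[[2.86, 2.73, 0.79], np.float64(-5.43)]
[[2.59, 2.99, 0.79], np.float64(-5.43)]
```

drive_tool(
  rows=[
    [[3.7, -1.45, 0.8], -5.4, -1],
    [[3.8, -1.1, 0.8], -5.4, -1],
    [[3.9, -0.7, 0.8], -5.4, -1],
    [[3.9, -0.4, 0.8], -5.4, -1],
    [[3.9, 0, 0.8], -5.4, -1],
    [[3.9, 0.4, 0.8], -5.4, -1],
    [[3.9, 0.75, 0.8], -5.4, -1],
    [[3.8, 1.1, 0.8], -5.4, -1],
  ],
  force=30,
)

```text
t: 1.1
ee_pos: [0.3847, -0.3562, 0.1667]
eef_rot: [[0.554, 0.833, -0.0], [0.833, -0.554, 0.001], [0.0, -0.001, -1.0]]
wrist_force: [-0.1, -0.1, 0.3]
gripper_width: 1.003
gripper_force: 0.0
```

drive_tool(
  rows=[
    [[3.7, 1.5, 0.8], -5.4, -1],
    [[3.5, 1.8, 0.8], -5.4, -1],
    [[3.3, 2.1, 0.8], -5.4, -1],
    [[3.1, 2.4, 0.8], -5.4, -1],
    [[2.9, 2.7, 0.8], -5.4, -1],
    [[2.6, 3, 0.8], -5.4, -1],
    [[0, 0, 0], 0, -1],
    [[0, 0, 0], 0, -1],
  ],
)

```text
t: 2.1
ee_pos: [0.5787, -0.2232, 0.1188]
eef_rot: [[0.025, 1.0, -0.001], [1.0, -0.025, 0.0], [0.0, -0.001, -1.0]]
wrist_force: [0.1, -0.8, 0.1]
gripper_width: 0.999
gripper_force: 0.0
```

```bash
python3 plan.py .580 -.2225 .004 89 4
python3 - <<'E'
from h import *
for n in("side","top"):
    p,d=imaging.capture(n);cv2.imwrite(f"pics/{n}1.png",p)
a=cv2.imread("pics/side1.png")[170:320,235:385];cv2.imwrite("pics/s1z.png",cv2.resize(a,None,fx=4,fy=4,interpolation=cv2.INTER_CUBIC))
E
```

```text
pos [ 0.5787 -0.2232  0.1188] yaw 88.59 t 2.1 F [ 0.1 -0.8  0.1] w 0.999 0.0
[[0.02, 0.03, 2.87], np.float64(-0.1)]
[[0.02, 0.03, 2.87], np.float64(-0.1)]
[[0.02, 0.03, 2.87], np.float64(-0.1)]
[[0.02, 0.03, 2.87], np.float64(-0.1)]
```

View pics/s1z.png

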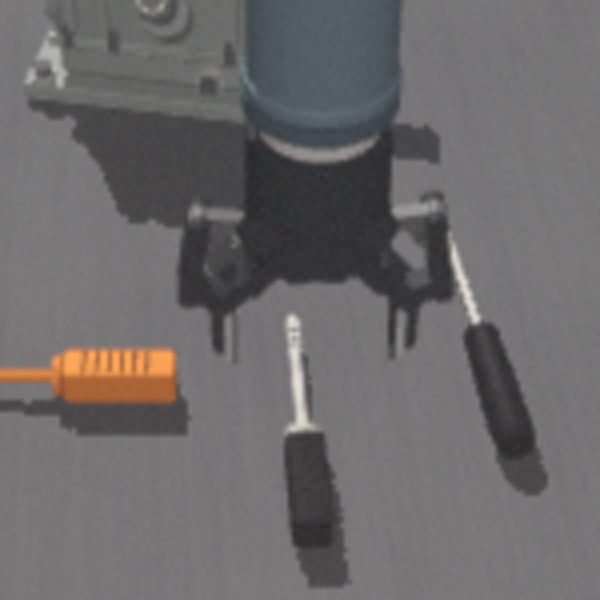

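The view shows the open fingers straddling the dipstick handle (crop (310,487)), clear of the orange look-alike and the screwdriver. I'll descend and grip.

drive_tool(
  rows=[
    [[0.1, 0.05, 3], -0.2, -1],
    [[0, 0.05, 3], -0.2, -1],
    [[0, 0, 2.5], 0, -1],
    [[0, 0, 1.5], 0, -1],
    [[0, 0, 1.2], 0, -1],
    [[0, 0, 0.3], 0, -1],
    [[0, 0, 0], 0, -1],
  ],
)

```text
t: 3.08
ee_pos: [0.5806, -0.2226, 0.0048]
eef_rot: [[0.018, 1.0, 0.001], [1.0, -0.018, -0.0], [-0.0, 0.001, -1.0]]
wrist_force: [-0.8, 0.7, -0.3]
gripper_width: 0.998
gripper_force: 0.0
```

drive_tool(
  rows=[
    [[0, 0, 0], 0, 1],
    [[0, 0, 0], 0, 1],
    [[0, 0, 0], 0, 1],
    [[0, 0, 0], 0, 1],
    [[0, 0, 0], 0, 1],
    [[0, 0, 0], 0, 1],
  ],
)

```text
t: 3.82
ee_pos: [0.5805, -0.2224, 0.0047]
eef_rot: [[0.018, 1.0, 0.001], [1.0, -0.018, -0.0], [-0.0, 0.001, -1.0]]
wrist_force: [-0.3, -0.2, 3.7]
gripper_width: 0.273
gripper_force: 31.2
```

```bash
python3 plan.py .5805 -.2224 .13 89 4;python3 plan.py .4548 -.060 .131 76.2 7
```

```text
pos [ 0.5805 -0.2224  0.0047] yaw 89.0 t 3.825 F [-0.3 -0.2  3.7] w 0.273 31.2
[[0.0, -0.0, -3.13], np.float64(-0.0)]
[[0.0, -0.0, -3.13], np.float64(-0.0)]
[[0.0, -0.0, -3.13], np.float64(-0.0)]
[[0.0, -0.0, -3.13], np.float64(-0.0)]
pos [ 0.5805 -0.2224  0.0047] yaw 89.0 t 3.825 F [-0.3 -0.2  3.7] w 0.273 31.2
[[2.29, -1.84, -1.8], np.float64(1.83)]
[[2.23, -1.91, -1.8], np.float64(1.83)]
[[2.17, -1.98, -1.8], np.float64(1.83)]
[[2.1, -2.05, -1.8], np.float64(1.83)]
[[2.04, -2.11, -1.8], np.float64(1.83)]
[[1.97, -2.18, -1.8], np.float64(1.83)]
[[1.9, -2.24, -1.8], np.float64(1.83)]
```

drive_tool(
  rows=[
    [[0, 0, -1], 0, 1],
    [[0, 0, -2.5], 0, 1],
    [[0, 0, -3], 0, 1],
    [[0, 0, -3], 0, 1],
    [[0, 0, -3.1], 0, 1],
    [[0, 0, 0], 0, 1],
  ],
)

```text
t: 4.58
ee_pos: [0.5818, -0.2232, 0.1333]
eef_rot: [[0.018, 1.0, 0.005], [1.0, -0.018, -0.003], [-0.003, 0.005, -1.0]]
wrist_force: [0.7, -0.3, -1.5]
gripper_width: 0.272
gripper_force: 30.6
```

drive_tool(
  rows=[
    [[2.3, -1.8, 0], 1.8, 1],
    [[2.2, -1.9, 0], 1.8, 1],
    [[2.2, -2, 0], 1.8, 1],
    [[2.1, -2.1, 0], 1.8, 1],
    [[2, -2.1, 0], 1.8, 1],
    [[2, -2.2, 0], 1.8, 1],
    [[1.9, -2.2, 0], 1.8, 1],
    [[0, 0, 0], 0, 1],
  ],
)

```text
t: 5.58
ee_pos: [0.4518, -0.058, 0.129]
eef_rot: [[0.234, 0.972, -0.004], [0.972, -0.234, 0.002], [0.001, -0.004, -1.0]]
wrist_force: [0.6, -1.9, -0.9]
gripper_width: 0.274
gripper_force: 30.5
```

```bash
python3 plan.py .4548 -.060 .131 76.2 1
python3 - <<'E'
from h import *
for n in("side","top"):
    p,d=imaging.capture(n);cv2.imwrite(f"pics/{n}2.png",p)
a=cv2.imread("pics/side2.png")[145:275,225:325];b=cv2.imread("pics/top2.png")[170:270,200:300]
a=cv2.resize(a,None,fx=4,fy=4,interpolation=cv2.INTER_CUBIC);b=cv2.resize(b,None,fx=4,fy=4,interpolation=cv2.INTER_CUBIC)
o=np.zeros((520,800,3),np.uint8);o[:,:400]=a;o[:400,400:]=b;cv2.imwrite("pics/z2.png",o)
E
```

```text
pos [ 0.4518 -0.058   0.129 ] yaw 76.48 t 5.575 F [ 0.6 -1.9 -0.9] w 0.274 30.5
[[-0.13, 0.33, -0.2], np.float64(0.28)]
```

View pics/z2.png

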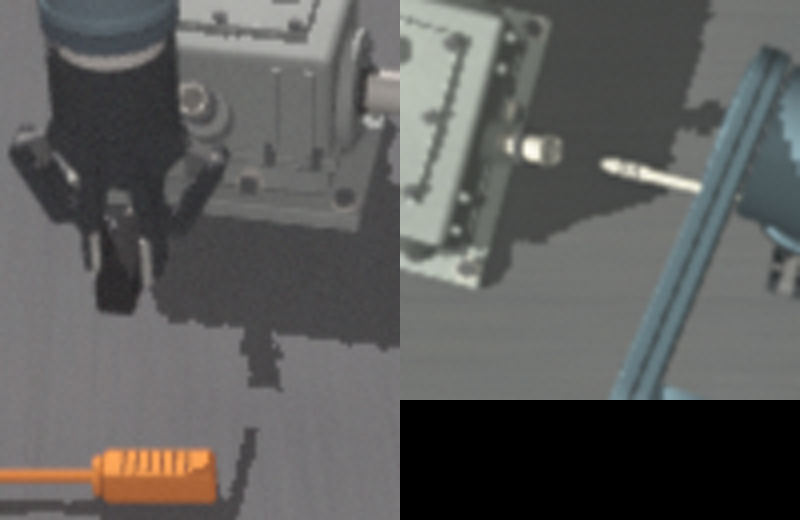

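The side view shows the gripper holding the handle, with the rod hidden behind it. In the top view the tip is at (250.4,210.4) and the rod points at the mouth at (237,207.5). I'll check the tip position and tilt with depth.

Run:
```python
from h import *
np.set_printoptions(precision=4,suppress=True)
p,d=imaging.capture("top");P=np.array(C["top"]["pose"])
def pt(u,v):
    o,r=ray("top",u,v);return o+r*d[int(round(v)),int(round(u))]
m=(p[195:222,244:276].min(2)>140);ys,xs=np.nonzero(m)
for u in range(247,274,3):
    vs=ys[xs==u-244]
    if len(vs): 
        v=vs.mean()+195; print(u,round(v,1),len(vs),pt(u,v))
ys,xs=np.nonzero(p[195:222,225:246].min(2)>150);
print("rim px",xs.min()+225,xs.max()+225,ys.min()+195,ys.max()+195)
for u in range(230,243): print(u,pt(u,207.4))
```

```text
253 211.0 3 [0.4879 0.0763 0.1402]
256 211.5 4 [0.4866 0.0675 0.1394]
259 212.0 3 [0.4851 0.0586 0.14  ]
262 213.0 3 [0.482  0.0496 0.1423]
265 214.0 3 [0.4793 0.0408 0.1401]
268 215.0 3 [0.4763 0.0319 0.141 ]
271 215.5 4 [0.4747 0.023  0.1436]
rim px 227 234 205 209
230 [0.4993 0.1458 0.1287]
231 [0.4993 0.1428 0.1292]
232 [0.4988 0.1393 0.1341]
233 [0.4986 0.136  0.1364]
234 [0.4978 0.1323 0.1438]
235 [0.5001 0.1316 0.1219]
236 [0.5003 0.1288 0.1205]
237 [0.4998 0.1253 0.1254]
238 [0.5003 0.1227 0.1208]
239 [0.4991 0.1186 0.1322]
240 [0.4996 0.116  0.1282]
241 [ 0.513   0.125  -0.0031]
242 [ 0.5128  0.1214 -0.0006]
```

drive_tool(
  rows=[
    [[1, 0, 0.1], 0, 1],
    [[1, 0, 0.1], 0, 1],
    [[1, 0, 0], 0, 1],
    [[0.8, 0, 0], 0, 1],
    [[0.4, 0, 0], 0, 1],
    [[0.4, 0, 0], 0, 1],
    [[0, 0, 0], 0, 1],
    [[0, 0, 0], 0, 1],
  ],
  force=20,
)

```text
t: 6.72
ee_pos: [0.4651, -0.0154, 0.1283]
eef_rot: [[0.235, 0.972, 0.0], [0.972, -0.235, -0.0], [-0.0, 0.0, -1.0]]
wrist_force: [0.2, 0.8, -1.3]
gripper_width: 0.274
gripper_force: 30.5
```

drive_tool(
  rows=[
    [[0, 0, -0.9], 0, 1],
    [[0.1, 0, -0.9], 0, 1],
    [[0, 0, 0], 0, 1],
  ],
)

```text
t: 7.1
ee_pos: [0.4662, -0.0145, 0.1475]
eef_rot: [[0.235, 0.972, 0.002], [0.972, -0.235, -0.001], [-0.0, 0.003, -1.0]]
wrist_force: [1.0, -0.6, -1.5]
gripper_width: 0.274
gripper_force: 30.5
```

```bash
cat > tilt.py <<'E'
from h import *
from rig import status
import sys
np.set_printoptions(precision=4,suppress=True)
s=status.observe();print(s["ee_pos"],s["wrist_force"],s["gripper_width"])
p,d=imaging.capture("top");cv2.imwrite(f"pics/{sys.argv[1]}.png",p)
m=(p[195:225,225:276].min(2)>140);ys,xs=np.nonzero(m)
for u in range(226,276,3):
    vs=ys[xs==u-225]
    if len(vs):
        v=vs.mean()+195;o,r=ray("top",u,v); print(u,round(v,1),o+r*d[int(round(v)),u])
E
python3 tilt.py t3
```

```text
[ 0.4662 -0.0145  0.1475] [ 1.0241 -0.5716 -1.5255] 0.27394786983796315
226 205.5 [0.5075 0.161  0.1045]
232 206.5 [0.5018 0.1396 0.1314]
235 206.0 [0.5009 0.1282 0.1547]
238 206.5 [0.499  0.119  0.1588]
241 207.0 [0.4977 0.1103 0.158 ]
244 208.0 [0.4949 0.1016 0.1571]
247 208.0 [0.4947 0.0927 0.1598]
250 209.0 [0.492  0.084  0.1583]
253 209.5 [0.4508 0.0503 0.5681]
274 201.0 [0.4701 0.011  0.5436]
```

drive_tool(
  rows=[
    [[-1.2, 0, 0], 0, 1],
    [[-1.2, 0, 0], 0, 1],
    [[0, 0, 1], 0, 1],
    [[0, 0, 1], 0, 1],
    [[0.8, 0, 0.05], 0, 1],
    [[0.8, 0, 0], 0, 1],
    [[0.7, 0, 0], 0, 1],
    [[0, 0, 0], 0, 1],
  ],
  force=20,
)

```text
t: 8.15
ee_pos: [0.4655, -0.0144, 0.1261]
eef_rot: [[0.234, 0.972, 0.001], [0.972, -0.234, -0.0], [0.0, 0.001, -1.0]]
wrist_force: [-0.1, 0.2, -0.9]
gripper_width: 0.271
gripper_force: 30.5
```

drive_tool(
  rows=[
    [[0.2, 0, 0], 0, 1],
    [[0.2, 0, 0], 0, 1],
    [[0, 0, 0], 0, 1],
  ],
)

```text
t: 8.52
ee_pos: [0.4661, -0.0113, 0.1258]
eef_rot: [[0.235, 0.972, 0.0], [0.972, -0.235, -0.0], [-0.0, 0.0, -1.0]]
wrist_force: [0.6, -0.7, -0.9]
gripper_width: 0.275
gripper_force: 30.5
```

drive_tool(
  rows=[
    [[0.15, 0, 0], 0, 1],
    [[0.15, 0, 0], 0, 1],
    [[0, 0, 0], 0, 1],
  ],
)

```text
t: 8.9
ee_pos: [0.4664, -0.0086, 0.1256]
eef_rot: [[0.235, 0.972, -0.001], [0.972, -0.235, -0.0], [-0.0, -0.001, -1.0]]
wrist_force: [-0.4, -2.4, -2.7]
gripper_width: 0.274
gripper_force: 30.5
```

Contact with the upper wall has begun, so I'll raise the handle in an arc.

drive_tool(
  rows=[
    [[0.05, 0, -0.5], 0, 1],
    [[0.05, 0, -0.5], 0, 1],
    [[0, 0, 0], 0, 1],
  ],
  force=20,
)

```text
t: 9.28
ee_pos: [0.4669, -0.0073, 0.1362]
eef_rot: [[0.235, 0.972, 0.0], [0.972, -0.235, -0.0], [-0.0, 0.0, -1.0]]
wrist_force: [-2.3, -1.1, -1.8]
gripper_width: 0.27
gripper_force: 30.4
```

```bash
python3 tilt.py t4
```

```text
[ 0.4669 -0.0073  0.1362] [-2.3255 -1.1478 -1.7888] 0.27049481340957154
226 206.0 [0.5054 0.1603 0.1103]
232 206.5 [0.501  0.1388 0.1385]
235 206.5 [0.5005 0.1293 0.1445]
238 207.5 [0.498  0.1209 0.1398]
241 208.0 [0.4971 0.1124 0.1347]
244 208.5 [0.4956 0.1033 0.1362]
247 209.0 [0.4941 0.0944 0.1365]
250 209.5 [0.4515 0.0565 0.5603]
271 201.0 [0.4718 0.0171 0.5293]
274 203.0 [0.4676 0.0111 0.5313]
```

Pivoting works: the rod is already about 4° down. I'll continue the arc.

drive_tool(
  rows=[
    [[0.1, 0, -0.96], 0, 1],
    [[0.16, 0, -0.96], 0, 1],
    [[0.22, 0, -0.94], 0, 1],
    [[0, 0, 0], 0, 1],
  ],
)

```text
t: 9.82
ee_pos: [0.4687, -0.0026, 0.1655]
eef_rot: [[0.235, 0.972, 0.002], [0.972, -0.235, -0.0], [0.0, 0.002, -1.0]]
wrist_force: [-1.9, -0.0, -1.8]
gripper_width: 0.276
gripper_force: 30.1
```

drive_tool(
  rows=[
    [[0.28, 0, -0.93], 0, 1],
    [[0.34, 0, -0.9], 0, 1],
    [[0.4, 0, -0.88], 0, 1],
    [[0, 0, 0], 0, 1],
  ],
)

```text
t: 10.32
ee_pos: [0.4711, 0.0072, 0.1925]
eef_rot: [[0.235, 0.972, 0.001], [0.972, -0.235, -0.001], [-0.0, 0.002, -1.0]]
wrist_force: [-2.4, -1.1, -1.2]
gripper_width: 0.273
gripper_force: 30.0
```

```bash
python3 tilt.py t5
python3 - <<'E'
from h import *
p,d=imaging.capture("side")
a=p[90:240,210:330];b=cv2.imread("pics/t5.png")[180:240,220:300]
a=cv2.resize(a,(480,600),interpolation=cv2.INTER_CUBIC);b=cv2.resize(b,(320,240),interpolation=cv2.INTER_CUBIC)
o=np.zeros((600,800,3),np.uint8);o[:,:480]=a;o[:240,480:]=b;cv2.imwrite("pics/z5.png",o)
E
```

```text
[0.4711 0.0072 0.1925] [-2.423  -1.056  -1.2451] 0.2734945169428952
226 206.0 [0.5052 0.1601 0.1119]
232 206.5 [0.5016 0.1395 0.1328]
235 206.5 [0.5007 0.1295 0.1427]
238 206.5 [0.5003 0.1202 0.1468]
241 206.0 [0.4534 0.0697 0.6051]
```

View pics/z5.png

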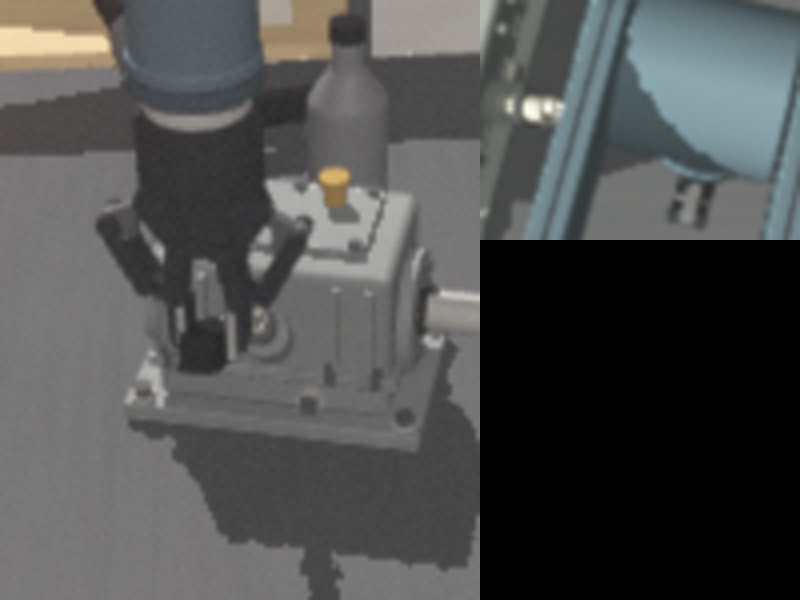

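The handle's end face is at crop (203,348), still tipping. The top view shows the rod in the mouth. I'll finish the arc to 45° with a 1 mm side correction.

drive_tool(
  rows=[
    [[0.37, -0.1, -0.73], 0, 1],
    [[0.41, 0, -0.71], 0, 1],
    [[0.45, 0, -0.68], 0, 1],
    [[0.47, 0, -0.66], 0, 1],
    [[0.5, 0, -0.62], 0, 1],
    [[0, 0, 0], 0, 1],
  ],
)

```text
t: 11.18
ee_pos: [0.4751, 0.0292, 0.2262]
eef_rot: [[0.235, 0.972, 0.001], [0.972, -0.235, -0.0], [0.0, 0.001, -1.0]]
wrist_force: [-1.3, -1.7, -0.7]
gripper_width: 0.275
gripper_force: 30.1
```

Run:
```python
from h import *
from rig import status
s=status.observe();h=np.array([.2385,.971]);M=np.array([.4992,.1232]);n=np.array([-h[1],h[0]])
p=s["ee_pos"];v=M-p[:2];print("along",v@h,"left err of tcp",-(v@n),"G above M",p[2]+.008-.137,s["wrist_force"])
```

```text
along 0.09706592801972887 left err of tcp 0.000982821974813127 G above M 0.0971571812790836 [-1.3141319  -1.68922249 -0.74441511]
```

drive_tool(
  rows=[
    [[0.35, 0, 0.35], 0, 1],
    [[0.35, 0, 0.35], 0, 1],
    [[0.35, 0, 0.35], 0, 1],
    [[0, 0, 0], 0, 1],
  ],
)

```text
t: 11.68
ee_pos: [0.4768, 0.0397, 0.2141]
eef_rot: [[0.235, 0.972, -0.002], [0.972, -0.235, 0.001], [0.001, -0.002, -1.0]]
wrist_force: [-0.6, -0.1, -4.4]
gripper_width: 0.274
gripper_force: 29.8
```

drive_tool(
  rows=[
    [[0.35, 0, 0.35], 0, 1],
    [[0.35, 0, 0.35], 0, 1],
    [[0.35, 0, 0.35], 0, 1],
    [[0, 0, 0], 0, 1],
  ],
)

```text
t: 12.18
ee_pos: [0.4796, 0.0498, 0.204]
eef_rot: [[0.235, 0.972, -0.001], [0.972, -0.235, 0.001], [0.001, -0.001, -1.0]]
wrist_force: [-1.2, -0.2, -2.7]
gripper_width: 0.271
gripper_force: 29.9
```

drive_tool(
  rows=[
    [[0.35, 0, 0.35], 0, 1],
    [[0.35, 0, 0.35], 0, 1],
    [[0.35, 0, 0.35], 0, 1],
    [[0.35, 0, 0.35], 0, 1],
    [[0.35, 0, 0.35], 0, 1],
    [[0, 0, 0], 0, 1],
  ],
)

```text
t: 12.92
ee_pos: [0.4838, 0.0668, 0.1865]
eef_rot: [[0.235, 0.972, -0.0], [0.972, -0.235, 0.001], [0.001, -0.0, -1.0]]
wrist_force: [-0.6, 0.0, -4.6]
gripper_width: 0.271
gripper_force: 29.9
```

drive_tool(
  rows=[
    [[0.35, 0, 0.35], 0, 1],
    [[0.35, 0, 0.35], 0, 1],
    [[0.35, 0, 0.35], 0, 1],
    [[0.2, 0, 0.2], 0, 1],
    [[0, 0, 0], 0, 1],
  ],
)

```text
t: 13.55
ee_pos: [0.4868, 0.0788, 0.1742]
eef_rot: [[0.235, 0.972, -0.0], [0.972, -0.235, 0.001], [0.001, -0.0, -1.0]]
wrist_force: [-1.3, 0.0, -2.9]
gripper_width: 0.272
gripper_force: 29.9
```

```bash
cat > rel.py <<'E'
from h import *
from rig import status
s=status.observe();h=np.array([.2385,.971]);M=np.array([.4992,.1232]);n=np.array([-h[1],h[0]])
p=s["ee_pos"];v=M-p[:2];print("along",v@h,"left err of tcp",-(v@n),"G above M",p[2]+.008-.137,s["wrist_force"])
E
python3 rel.py
```

```text
along 0.04608048178537849 left err of tcp 0.0014246708641926663 G above M 0.04521246323926825 [-1.31155928  0.0489336  -2.9249949 ]
```

drive_tool(
  rows=[
    [[0.3, 0, 0.3], 0, 1],
    [[0.3, 0, 0.3], 0, 1],
    [[0.3, 0, 0.3], 0, 1],
    [[0.2, 0, 0.2], 0, 1],
    [[0, 0, 0], 0, 1],
  ],
)

```text
t: 14.18
ee_pos: [0.4894, 0.0895, 0.1633]
eef_rot: [[0.235, 0.972, 0.0], [0.972, -0.235, 0.001], [0.001, -0.0, -1.0]]
wrist_force: [-0.6, 0.1, -3.8]
gripper_width: 0.276
gripper_force: 30.0
```

drive_tool(
  rows=[
    [[0.1, 0, 0.1], 0, 1],
    [[0.1, 0, 0.1], 0, 1],
    [[0, 0, 0], 0, 1],
  ],
)

```text
t: 14.55
ee_pos: [0.4899, 0.0911, 0.1615]
eef_rot: [[0.235, 0.972, 0.0], [0.972, -0.235, 0.0], [0.0, 0.0, -1.0]]
wrist_force: [-1.3, -0.9, -2.8]
gripper_width: 0.274
gripper_force: 30.1
```

drive_tool(
  rows=[
    [[0.1, 0, 0.1], 0, 1],
    [[0.1, 0, 0.1], 0, 1],
    [[0, 0, 0], 0, 1],
  ],
)

```text
t: 14.92
ee_pos: [0.4904, 0.0931, 0.1595]
eef_rot: [[0.235, 0.972, 0.0], [0.972, -0.235, 0.0], [0.0, 0.0, -1.0]]
wrist_force: [-1.5, -0.2, -2.0]
gripper_width: 0.274
gripper_force: 30.1
```

drive_tool(
  rows=[
    [[0.1, 0, 0.1], 0, 1],
    [[0, 0, 0], 0, 1],
  ],
)

```text
t: 15.18
ee_pos: [0.4906, 0.094, 0.1585]
eef_rot: [[0.235, 0.972, 0.0], [0.972, -0.235, 0.0], [0.0, 0.0, -1.0]]
wrist_force: [-1.5, 0.6, -1.8]
gripper_width: 0.278
gripper_force: 30.1
```

drive_tool(
  rows=[
    [[0.1, 0, 0.1], 0, 1],
    [[0, 0, 0], 0, 1],
  ],
)

```text
t: 15.42
ee_pos: [0.4909, 0.095, 0.1575]
eef_rot: [[0.235, 0.972, 0.0], [0.972, -0.235, 0.0], [0.0, 0.0, -1.0]]
wrist_force: [-0.5, 0.6, -2.3]
gripper_width: 0.275
gripper_force: 30.1
```

drive_tool(
  rows=[
    [[0.1, 0, 0.1], 0, 1],
    [[0, 0, 0], 0, 1],
  ],
)

```text
t: 15.68
ee_pos: [0.4911, 0.096, 0.1565]
eef_rot: [[0.235, 0.972, 0.0], [0.972, -0.235, 0.0], [0.0, 0.0, -1.0]]
wrist_force: [-0.1, 0.2, -2.0]
gripper_width: 0.275
gripper_force: 30.1
```

drive_tool(
  rows=[
    [[0.1, 0, 0.1], 0, 1],
    [[0, 0, 0], 0, 1],
  ],
)

```text
t: 15.92
ee_pos: [0.4913, 0.0969, 0.1555]
eef_rot: [[0.235, 0.972, 0.0], [0.972, -0.235, 0.0], [0.0, 0.0, -1.0]]
wrist_force: [-0.7, -0.2, -0.5]
gripper_width: 0.274
gripper_force: 30.1
```

drive_tool(
  rows=[
    [[0.1, 0, 0.1], 0, 1],
    [[0, 0, 0], 0, 1],
  ],
)

```text
t: 16.18
ee_pos: [0.4916, 0.0979, 0.1545]
eef_rot: [[0.235, 0.972, 0.0], [0.972, -0.235, 0.0], [0.0, 0.0, -1.0]]
wrist_force: [0.4, -0.0, -2.8]
gripper_width: 0.279
gripper_force: 30.1
```

Run:
```python
from h import *
p,d=imaging.capture("side");q,_=imaging.capture("top")
a=cv2.resize(p[110:210,225:325],(500,500),interpolation=cv2.INTER_CUBIC);b=cv2.resize(q[180:240,210:270],(300,300),interpolation=cv2.INTER_CUBIC)
o=np.zeros((500,800,3),np.uint8);o[:,:500]=a;o[:300,500:]=b;cv2.imwrite("pics/z6.png",o)
```

View pics/z6.png

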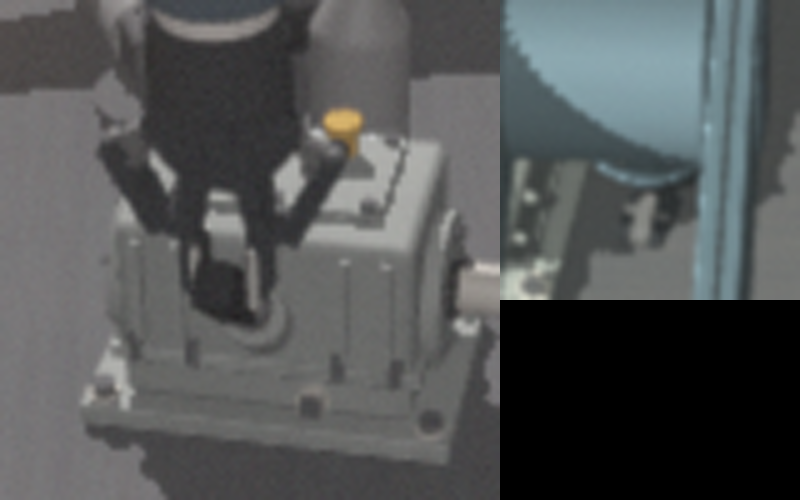

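The handle is seated low over the tube at crop (220,290), with the collar hidden behind the fingers. I'll keep creeping until the stop is felt.

drive_tool(
  rows=[
    [[0.1, 0, 0.1], 0, 1],
    [[0, 0, 0], 0, 1],
  ],
)

```text
t: 16.52
ee_pos: [0.4917, 0.0983, 0.154]
eef_rot: [[0.235, 0.972, 0.0], [0.972, -0.235, -0.001], [-0.001, 0.0, -1.0]]
wrist_force: [-2.5, -3.8, 4.0]
gripper_width: 0.275
gripper_force: 30.8
```

drive_tool(
  rows=[
    [[0.1, 0, 0.1], 0, 1],
    [[0, 0, 0], 0, 1],
  ],
)

```text
t: 16.77
ee_pos: [0.4918, 0.0984, 0.1539]
eef_rot: [[0.235, 0.972, 0.0], [0.972, -0.235, -0.003], [-0.003, 0.001, -1.0]]
wrist_force: [-5.9, -7.4, 11.8]
gripper_width: 0.272
gripper_force: 31.9
```

drive_tool(
  rows=[
    [[0.1, 0, 0.1], 0, 1],
    [[0, 0, 0], 0, 1],
  ],
)

```text
t: 17.02
ee_pos: [0.4919, 0.0985, 0.1538]
eef_rot: [[0.235, 0.972, 0.0], [0.972, -0.235, -0.004], [-0.004, 0.002, -1.0]]
wrist_force: [-9.5, -10.3, 19.5]
gripper_width: 0.277
gripper_force: 32.8
```

The collar has stopped on the rim: motion ended and about 24 N of axial force built up. Now I'll draw it right out.

drive_tool(
  rows=[
    [[-0.3, 0, -0.3], 0, 1],
    [[-0.3, 0, -0.3], 0, 1],
    [[-0.5, 0, -0.5], 0, 1],
    [[-0.5, 0, -0.5], 0, 1],
    [[-0.5, 0, -0.5], 0, 1],
    [[-0.5, 0, -0.5], 0, 1],
    [[0, 0, 0], 0, 1],
  ],
)

```text
t: 17.9
ee_pos: [0.4859, 0.0747, 0.178]
eef_rot: [[0.236, 0.972, -0.0], [0.972, -0.236, -0.001], [-0.001, 0.0, -1.0]]
wrist_force: [-1.9, -0.6, -1.4]
gripper_width: 0.268
gripper_force: 30.2
```

drive_tool(
  rows=[
    [[-0.6, 0, -0.6], 0, 1],
    [[-0.6, 0, -0.6], 0, 1],
    [[-0.6, 0, -0.6], 0, 1],
    [[-0.6, 0, -0.6], 0, 1],
    [[-0.6, 0, -0.6], 0, 1],
    [[-0.6, 0, -0.6], 0, 1],
    [[-0.6, 0, -0.6], 0, 1],
    [[0, 0, 0], 0, 1],
  ],
)

```text
t: 18.9
ee_pos: [0.4766, 0.0337, 0.2204]
eef_rot: [[0.236, 0.972, 0.001], [0.972, -0.236, -0.001], [-0.001, 0.002, -1.0]]
wrist_force: [-2.1, -2.0, -0.7]
gripper_width: 0.27
gripper_force: 30.3
```

drive_tool(
  rows=[
    [[-0.8, 0, -0.8], 0, 1],
    [[-0.8, 0, -0.8], 0, 1],
    [[-1, 0, -1], 0, 1],
    [[-1, 0, -1], 0, 1],
    [[-1, 0, -0.5], 0, 1],
    [[0, 0, 0], 0, 1],
  ],
)

```text
t: 19.65
ee_pos: [0.4655, -0.011, 0.261]
eef_rot: [[0.237, 0.972, 0.001], [0.972, -0.237, -0.0], [-0.0, 0.001, -1.0]]
wrist_force: [0.0, -0.4, -1.3]
gripper_width: 0.273
gripper_force: 30.1
```

```bash
python3 rel.py
python3 - <<'E'
from h import *
p,d=imaging.capture("side");q,_=imaging.capture("top")
a=cv2.resize(p[80:230,200:320],(480,600),interpolation=cv2.INTER_CUBIC);b=cv2.resize(q[170:250,210:290],(320,320),interpolation=cv2.INTER_CUBIC)
o=np.zeros((600,800,3),np.uint8);o[:,:480]=a;o[:320,480:]=b;cv2.imwrite("pics/z7.png",o)
E
```

```text
along 0.13832956712705147 left err of tcp 0.000750521602242885 G above M 0.1319962688805042 [ 0.03657638 -0.35071243 -1.33198987]
```

View pics/z7.png

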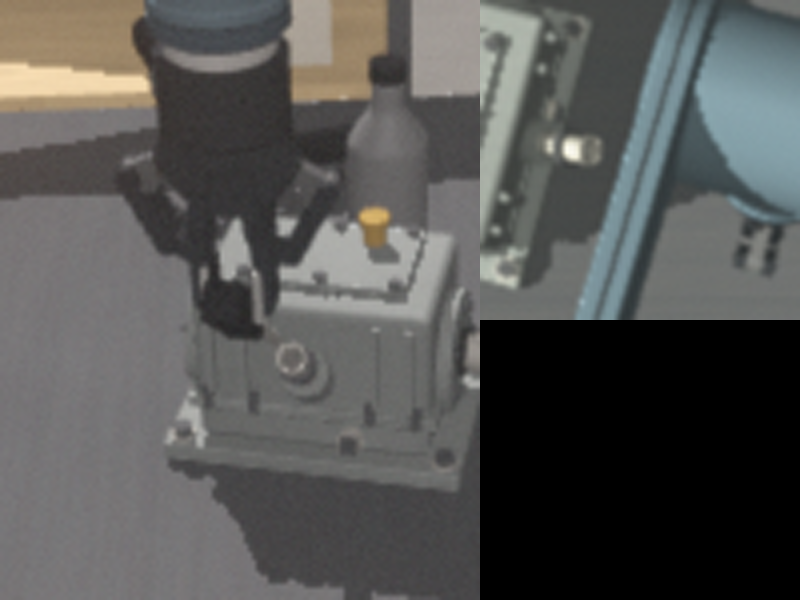

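It is fully out: mouth clear at crop (292,360), dipstick still held. Next I'll carry it to the free patch of table where it lay and level it by lowering the tip onto the table while still gripped.

```bash
python3 plan.py .5805 -.18 .14 89 6
```

```text
pos [ 0.4652 -0.0102  0.2603] yaw 76.36 t 19.75 F [-0.1  0.  -2.1] w 0.278 30.1
[[-2.3, 2.54, 2.01], np.float64(-2.11)]
[[-2.39, 2.45, 2.01], np.float64(-2.11)]
[[-2.48, 2.36, 2.01], np.float64(-2.11)]
[[-2.56, 2.27, 2.01], np.float64(-2.11)]
[[-2.64, 2.17, 2.01], np.float64(-2.11)]
[[-2.72, 2.07, 2.01], np.float64(-2.11)]
```

drive_tool(
  rows=[
    [[-2.3, 2.5, 0], -2.1, 1],
    [[-2.4, 2.5, 0.5], -2.1, 1],
    [[-2.5, 2.4, 2], -2.1, 1],
    [[-2.6, 2.3, 3], -2.1, 1],
    [[-2.6, 2.2, 3], -2.1, 1],
    [[-2.7, 2.1, 3], -2.1, 1],
    [[0, 0, 0.5], 0, 1],
    [[0, 0, 0], 0, 1],
  ],
)

```text
t: 20.75
ee_pos: [0.5814, -0.1792, 0.1397]
eef_rot: [[0.018, 1.0, -0.002], [1.0, -0.018, 0.002], [0.002, -0.002, -1.0]]
wrist_force: [0.2, -0.1, -0.2]
gripper_width: 0.27
gripper_force: 30.0
```

drive_tool(
  rows=[
    [[0, 0, 1], 0, 1],
    [[0, 0, 1], 0, 1],
    [[0, 0, 1], 0, 1],
    [[0, 0, 0.8], 0, 1],
    [[0, 0, 0], 0, 1],
  ],
)

```text
t: 21.38
ee_pos: [0.5816, -0.1798, 0.1016]
eef_rot: [[0.018, 1.0, -0.002], [1.0, -0.018, 0.001], [0.001, -0.002, -1.0]]
wrist_force: [0.4, 0.3, -2.3]
gripper_width: 0.274
gripper_force: 30.1
```

drive_tool(
  rows=[
    [[-0.4, 0, 0.7], 0, 1],
    [[-0.6, 0, 0.75], 0, 1],
    [[-0.55, 0, 0.8], 0, 1],
    [[0, 0, 0], 0, 1],
  ],
)

```text
t: 21.88
ee_pos: [0.5819, -0.1969, 0.0798]
eef_rot: [[0.019, 1.0, 0.0], [1.0, -0.019, -0.001], [-0.001, 0.0, -1.0]]
wrist_force: [0.3, -1.4, 1.1]
gripper_width: 0.27
gripper_force: 30.0
```

drive_tool(
  rows=[
    [[-0.5, 0, 0.8], 0, 1],
    [[-0.45, 0, 0.85], 0, 1],
    [[-0.4, 0, 0.9], 0, 1],
    [[-0.35, 0, 0.9], 0, 1],
    [[0, 0, 0], 0, 1],
  ],
)

```text
t: 22.5
ee_pos: [0.5808, -0.2122, 0.0441]
eef_rot: [[0.018, 1.0, -0.002], [1.0, -0.018, 0.002], [0.002, -0.002, -1.0]]
wrist_force: [-0.8, -0.3, -0.3]
gripper_width: 0.272
gripper_force: 29.0
```

Run:
```python
from h import *
p,d=imaging.capture("side");q,_=imaging.capture("top")
a=cv2.resize(p[200:320,255:375],(500,500),interpolation=cv2.INTER_CUBIC);b=cv2.resize(q[160:220,280:340],(300,300),interpolation=cv2.INTER_CUBIC)
o=np.zeros((500,800,3),np.uint8);o[:,:500]=a;o[:300,500:]=b;cv2.imwrite("pics/z8.png",o)
```

```text
(no output)
```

View pics/z8.png

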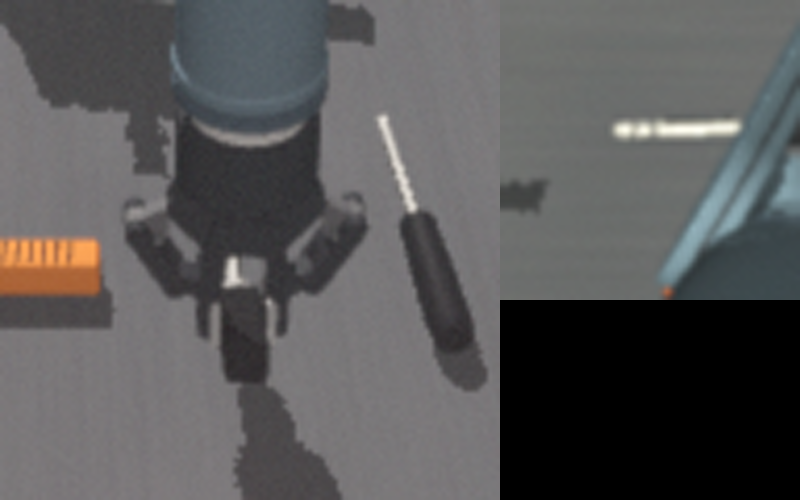

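The handle is at crop (245,335) and nearly level. The top view shows the marked side up, with the lines near crop (640,130). I'll continue down to the flat position.

drive_tool(
  rows=[
    [[-0.3, 0, 0.9], 0, 1],
    [[-0.2, 0, 0.9], 0, 1],
    [[-0.1, 0, 0.9], 0, 1],
    [[0, 0, 0.4], 0, 1],
    [[0, 0, 0], 0, 1],
  ],
)

```text
t: 23.22
ee_pos: [0.5812, -0.2184, 0.0139]
eef_rot: [[0.018, 1.0, -0.001], [1.0, -0.018, 0.001], [0.001, -0.001, -1.0]]
wrist_force: [-0.3, -0.2, -0.1]
gripper_width: 0.274
gripper_force: 28.8
```

drive_tool(
  rows=[
    [[0, 0, 0.3], 0, 1],
    [[0, 0, 0.2], 0, 1],
    [[0, 0, 0], 0, 1],
  ],
)

```text
t: 23.6
ee_pos: [0.5816, -0.2188, 0.01]
eef_rot: [[0.017, 1.0, 0.0], [1.0, -0.017, -0.0], [-0.0, 0.0, -1.0]]
wrist_force: [-1.7, -0.5, 4.6]
gripper_width: 0.276
gripper_force: 29.4
```

drive_tool(
  rows=[
    [[0, 0, 0.15], 0, 1],
    [[0, 0, 0.15], 0, 1],
    [[0, 0, 0], 0, 1],
  ],
)

```text
t: 23.98
ee_pos: [0.5817, -0.2198, 0.0078]
eef_rot: [[0.017, 1.0, 0.001], [1.0, -0.017, -0.002], [-0.002, 0.001, -1.0]]
wrist_force: [-3.5, -3.8, 8.3]
gripper_width: 0.272
gripper_force: 30.2
```

drive_tool(
  rows=[
    [[0, 0, 0.15], 0, 1],
    [[0, 0, 0], 0, 1],
  ],
)

```text
t: 24.22
ee_pos: [0.5818, -0.2203, 0.0067]
eef_rot: [[0.017, 1.0, 0.001], [1.0, -0.017, -0.003], [-0.003, 0.001, -1.0]]
wrist_force: [-3.8, -3.3, 9.8]
gripper_width: 0.274
gripper_force: 30.6
```

drive_tool(
  rows=[
    [[0, 0, 0.15], 0, 1],
    [[0, 0, 0], 0, 1],
  ],
)

```text
t: 24.48
ee_pos: [0.5819, -0.2207, 0.0057]
eef_rot: [[0.017, 1.0, 0.002], [1.0, -0.017, -0.004], [-0.004, 0.002, -1.0]]
wrist_force: [-4.6, -4.0, 13.2]
gripper_width: 0.279
gripper_force: 31.1
```

drive_tool(
  rows=[
    [[0, 0, 0.15], 0, 1],
    [[0, 0, 0], 0, 1],
  ],
)

```text
t: 24.72
ee_pos: [0.5819, -0.2208, 0.0056]
eef_rot: [[0.017, 1.0, 0.002], [1.0, -0.017, -0.004], [-0.004, 0.002, -1.0]]
wrist_force: [-7.4, -3.7, 22.2]
gripper_width: 0.278
gripper_force: 32.4
```

It is stiff now, so the handle is flat on the table. I'll firm the grip and lift.

drive_tool(
  rows=[
    [[0, 0, -0.25], 0, 1],
    [[0, 0, 0], 0, 1],
    [[0, 0, 0], 0, 1],
  ],
  force=70,
)

```text
t: 25.1
ee_pos: [0.582, -0.2193, 0.0058]
eef_rot: [[0.017, 1.0, 0.001], [1.0, -0.017, -0.001], [-0.001, 0.001, -1.0]]
wrist_force: [-2.3, -1.7, 10.1]
gripper_width: 0.264
gripper_force: 70.0
```

drive_tool(
  rows=[
    [[0, 0, -1], 0, 1],
    [[0, 0, -3], 0, 1],
    [[0, 0, -4], 0, 1],
    [[0, 0, -4], 0, 1],
    [[0, 0, -4], 0, 1],
    [[-1, 0, -4], 0, 1],
    [[-1, 0, -2], 0, 1],
    [[0, 0, 0], 0, 1],
  ],
)

```text
t: 26.1
ee_pos: [0.5817, -0.2392, 0.2259]
eef_rot: [[0.018, 1.0, 0.003], [1.0, -0.018, -0.001], [-0.001, 0.003, -1.0]]
wrist_force: [-0.7, 1.3, -2.3]
gripper_width: 0.264
gripper_force: 68.7
```

Run:
```python
from h import *
from rig import status
np.set_printoptions(precision=4,suppress=True)
s=status.observe();print(s["ee_pos"],s["wrist_force"],s["gripper_width"],s["gripper_force"])
q,d=imaging.capture("top");p,_=imaging.capture("side")
x=s["ee_pos"];u0,v0=proj("top",x+[0.002,.10,.008]);u0,v0=int(u0),int(v0);print(u0,v0)
H=[]
for du in range(-20,26,2):
    col=q[v0-8:v0+9,u0+du].min(1);vs=np.nonzero(col>140)[0]
    if len(vs):
        v=vs.mean()+v0-8;o,r=ray("top",u0+du,v);w=o+r*d[int(round(v)),u0+du]
        if w[2]<.3: H.append(w)
H=np.array(H);print(H);f=np.polyfit(H[:,1],H[:,2],1);print("slope deg",np.degrees(np.arctan(f[0])))
a=cv2.resize(p[150:290,250:370],(514,600),interpolation=cv2.INTER_CUBIC);b=cv2.resize(q[v0-28:v0+28,u0-28:u0+28],(286,286),interpolation=cv2.INTER_CUBIC)
o=np.zeros((600,800,3),np.uint8);o[:,:514]=a;o[:286,514:]=b;cv2.imwrite("pics/z9.png",o)
```

```text
[ 0.5817 -0.2392  0.2259] [-0.6748  1.3084 -2.2573] 0.26366653638563625 68.6652159690857
329 173
[[ 0.587  -0.0978  0.2379]
 [ 0.5867 -0.1038  0.2328]
 [ 0.5867 -0.1092  0.2328]
 [ 0.586  -0.1143  0.2364]
 [ 0.5855 -0.1203  0.2324]
 [ 0.5859 -0.1252  0.2373]
 [ 0.5848 -0.1308  0.236 ]
 [ 0.5845 -0.136   0.238 ]
 [ 0.5848 -0.1417  0.2363]
 [ 0.5856 -0.1477  0.2324]
 [ 0.5847 -0.1524  0.2375]
 [ 0.5851 -0.1582  0.2356]
 [ 0.5845 -0.1631  0.239 ]
 [ 0.5849 -0.1689  0.2369]
 [ 0.5848 -0.1743  0.2374]
 [ 0.585  -0.1798  0.2368]
 [ 0.5851 -0.1854  0.2362]]
slope deg -1.5963136925645123
```

View pics/z9.png

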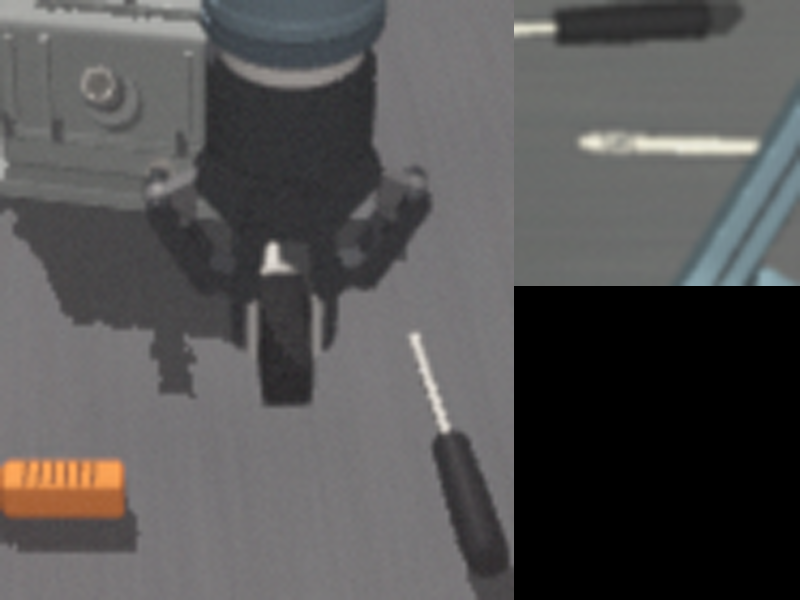

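The dipstick is level: the slope is under about 1.6°, most of it from the thinner blade. Its marked side is up, it is about 23 cm above the table, and it touches nothing else. I'll let it settle and hand in.

drive_tool(
  rows=[
    [[0, 0, 0], 0, 1],
    [[0, 0, 0], 0, 1],
    [[0, 0, 0], 0, 1],
    [[0, 0, 0], 0, 1],
  ],
)

```text
t: 26.7
ee_pos: [0.5811, -0.2385, 0.2243]
eef_rot: [[0.017, 1.0, -0.0], [1.0, -0.017, 0.0], [0.0, -0.0, -1.0]]
wrist_force: [-0.3, -0.0, -0.9]
gripper_width: 0.26
gripper_force: 68.7
```

```bash
python3 -c "
from rig import ctrl
print(ctrl.close_job())"
```

```text
the job is handed in; nothing more can be done
None
```

The job is handed in at about 27 s (no verdict was returned): the dipstick went into the tube until its collar stopped, was drawn right out, and is held still, level to within about 1.6° and marked side up about 23 cm above the table; to level it I pressed it flat on the table while still gripped.

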